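# Load a switch module into the bench test jig and lock it with the keeper

### The arm

A 7-joint arm with a two-finger parallel gripper is mounted at the origin on the work surface. World frame = base frame: x ahead of the robot, y to its left, z up, the work surface at z = 0. Lengths are in m, angles in rad, forces in N, time in s.
With the tool pointing down it reaches from about 0.35 to 0.9 m from the base axis. Payload 8.1 kg.
Tool frame: the origin (TCP) lies midway between the tips of the shut fingers; the grasp point (between the pads) lies 19 mm behind it; z points along the fingers, y is the line along which they close (so a half turn about z gives the same grasp; the last joint's range is limited). The gripper opens to 92 mm and grips with 3 to 60 N. Pads are 19 mm wide; open, the fingers measure 130 mm over their backs; the gripper's body (75 mm by 190 mm) begins 47 mm behind the grasp point.
Start: joints at [1.121, 0.434, 0.025, 1.573, -0.012, 1.134, -0.075], TCP at [0.212, -0.588, 0.199] pointing down, gripper open.
Joint ranges: [-2.62, 2.62], [-0.44, 2.09], [-1.27, 1.32], [0.08, 2.57], [-1.32, 4.46], [0.12, 2], [-2.74, 2.74]. Speed limits (rad/s): [2.22, 2.22, 3.01, 3.01, 3.14, 3.14, 3.14].

### API

Orientations are given as a rotation vector (axis times angle).
In Python, from cell import arm gives the robot as it stands.
- The arm moves only by the tool carry_out, never from a script. Its arguments are lists of equal length, an entry for each row: "claw": the finger opening in cm, from 0 to 9.18; "delta_pos": the shift along the tool's x, y, z in cm, a list of three; "angular": the turn, a rotation vector about the tool's x, y, z in rad, a list of three. In form: {"claw": [claw, ...], "delta_pos": [[dx, dy, dz], ...], "angular": [[ax, ay, az], ...]}. A call has 1 to 20 rows; each row shifts and turns the commanded pose from where the row before left it, along the tool's axes as they then stand; what a row does not reach is not made up. A row lasts 1/10 s, in which the tool goes at most 50 mm and 8.59 degrees, less where a joint would pass 70% of its speed; a pose out of reach is approached as far as the arm can. A call with a gripper value outside its range is refused whole. The fingers move at their own pace and stop on an object; "force" is the grip in N (left out, the last holds). Time passes only in rows, so rows that do not move let the fingers close. It gives the time, the measured TCP pose, the force, the opening and the grip force at its end, in the units of the state.
- arm.observe(): the state, without advancing time (a new reading comes with each control period).
- arm.get_image(name): name is "scene" or "top" or "wrist"; returns a dict with "frame" (480x640x3 uint8, red, green, blue), "mtx" (3x3 intrinsics, pixels), "T" (4x4, takes a point from camera to world coordinates). Camera axes: x right, y down, z forward; pixel columns grow to the right and rows downward; lengths in m; the calibration is good to about 2 mm. A picture is of the moment at which its call begins. There is no depth.
- arm.sign_off(): hands the job in; it is judged then, once.
Trained networks look in a picture, given as the dict that the camera call returned (one of the last four; its "shot" number tells which), for a name from the list of things; names that differ only in an ending like _2 or _b are one class to them, and where a whole thing is asked for, a point or a joint stands for the part that bears it (a point fixed in the world has none). Each returns a list of dicts, best first, with "conf" (0 to 1); they miss things now and then, are a little off and sometimes report something else, mostly with a low value. They report only what shows in the picture. A call takes as long as a camera call. They do not tell look-alikes from the thing itself.
- arm.look_for(label, picture): "centre" ([column, row] as shares, 0 to 1, of the picture: columns of its width, rows of its height, amid what is visible of it).
- arm.trace(label, picture): "region" (480x640 bool, what is visible of it) and "centre" ([column, row] as shares, 0 to 1, of the picture: columns of its width, rows of its height, amid what is visible of it).
- arm.place_of(label, picture): "centre" ([column, row] as shares, 0 to 1, of the picture: columns of its width, rows of its height: a listed point, or the origin of a listed thing).
The state is a dict: "clock": time; "joints": joint angles; "dq": joint speeds; "joint_efforts": joint torques, N m; "position": TCP position; "ee_rot": TCP orientation; "force": force on the tool from outside, world axes, zero at the start; "ft_torque": the same for the moment, N m; "width": opening from 0.0 (shut) to 1.0 (fully open); "gripper_force": force on a finger pad.
Only numpy, scipy, OpenCV 4.12 (cv2) and the standard library are available. Lean on these libraries where they do the work, as an engineer would, in place of code of your own. Each camera call takes 0.05 s, during which the arm holds its last target. There are 200 camera calls.

### The job

Slide the ivory switch module, tongue first, under the fixed steel bar of the green test jig until the tongue is fully home against the back stop. Then swing the red keeper lever fully closed behind the module's foot to lock it in, and let go. Leave the other things on the bench where they are.

Things in the scene. Friction and masses are not known exactly. Their poses are not given: they have to be found in the camera images.
- module: Loose switch module, 0.45 kg, flat on the bench: ivory bakelite housing on a steel foot. Foot 150 (x) x 60 (y) x 6 mm; origin at the centre of the foot's underside, +x towards the tongue, z up. Housing x -60 to +10, 52 mm wide (y), 6 to 66 mm up, flat sides; brass spindle on top to 78 mm up, brass gland at the rear to x -73. Bare foot ahead of the housing (tongue) and 15 mm behind it.
- module_grip (a point): Grip point: middle of the housing, at module (-25, 0, 42) mm; take the housing across its 52 mm width (module y). Axes as the module's.
- module_tip (a point): Front end of the module's tongue, at module (75, 0, 3) mm. The tongue is 65 mm long, 60 mm wide, 6 mm thick, with 8 mm bevelled corners. Axes as the module's.
- jig: Fixed green test jig; place and heading vary. Bed 280 (x) x 170 (y) x 12 mm, origin at the centre of its underside, z up; the module goes in towards +x. With the module home, flat on the bed, its origin is at jig (30, 0, 12) mm with the same heading, the foot's rear edge at x -45, the housing 22 mm short of the bar.
- jig_mouth (a point): Middle of the channel's mouth on the bed's top, at jig (-40, 0, 12) mm. Steel guide rails 8 mm high leave a channel 65 mm wide centred on y = 0 from jig x -15 to +100 mm; at the mouth it flares to 81 mm. From x -40 back to x -140 the bed is clear for the foot. Axes as the jig's.
- jig_bar (a point): Middle of the underside of the fixed steel bar, at jig (77, 0, 22) mm, 10 mm above the bed's top. The bar is 30 mm (jig x 62 to 92) x 130 mm (y) x 18 mm thick; its bolt heads reach 49 mm above the bench. Axes as the jig's.
- jig_stop (a point): Foot of the back stop's face in the middle of the channel, at jig (105, 0, 12) mm; the stop is 16 mm high. Axes as the jig's.
- keeper_pivot (a point): Vertical pivot of the red keeper lever, on the bed's top at jig (-56, -50, 12) mm, at the channel's -y side. The lever bar is 16 mm wide and lies 2 to 10 mm above the bed's top; it blocks, or is blocked by, a foot that is not home. Axes as the jig's.
- keeper (a joint): Angle of the red enamel keeper lever about its vertical pivot, rad, counter-clockwise from above. 0 = closed, on its stop: the lever points to jig +y, across the channel, its front edge 3 mm behind the foot of a module that is home. At q it points along jig (-sin q, cos q). Starts open at 1.75 to 2.15 (limit 2.4) and stays where it is left; about 1.2 N at the knob moves it.
- keeper_knob (a point): Middle of the red upright round knob on the lever's end, 105 mm from the pivot axis, 50 mm above the bench: 22 mm diameter, from 22 to 64 mm above the bench; can be pinched from above in any direction. z up.
- worm_gear: Bystander: brass worm wheel, 70 mm across and 26 mm high, lying flat; origin at the centre of its underside.
- gearbox_cover: Bystander: black cast-iron gearbox cover, 150 x 110 mm flange, 50 mm high, lying on its flange; origin at the centre of its underside.
- crank: Bystander: aluminium crank handle lying on the bench with its grip upright, 150 mm long, 76 mm high; origin under the middle of its arm.
- screwdriver: Bystander: screwdriver, 200 mm long, lying flat.
- wrench: Bystander: steel wrench lying flat.
- oil_can: Bystander: copper oil can with a pointed spout, 76 mm across and 125 mm high; origin at the centre of its underside.
Mind the look-alikes: they are no part of the job. Of the things like the module, leave any that is pink or purple; of the rest the larger one is meant.

How it is judged:
On the way:
1. the module lies in the channel with its tongue under the bar, home against the back stop (x of module in the frame of jig between 0.024 and 0.035 m and y of module in the frame of jig between -0.005 and 0.005 m and z of module in the frame of jig between 0.008 and 0.0165 m and angle between the x axis of module and the x axis of jig, either way round below 0.08 rad and angle between module's own z axis and vertical below 0.08 rad), for 0.2 s.
At the end, for the whole second after the job is handed in: The module lies flat on the jig's bed, tongue under the bar and within 6 mm of the back stop, in the channel (within 5 mm of its middle and 0.08 rad of its direction), and the keeper lever is closed behind it (within 0.15 rad of its stop); all released and at rest (all of step 1 and value of joint keeper below 0.15 rad and linear speed of module below 0.02 m/s and velocity of joint keeper below 0.1 rad/s); the robot touches nothing.
It fails at once if one of the bystanders on the bench is pushed more than 40 mm from its place (distance of any of worm_gear, gearbox_cover, crank, screwdriver, wrench, oil_can from where it was at the start of the episode above 0.04 m).
It also fails if it takes over 54 s, if anything falls off the work surface, if the arm or the gripper's body presses on something with over 40 N, if the wrist force passes 120 N, or if a joint passes its speed limit or range.

## Working session

There is one attempt and no reset: what is moved stays moved. The work goes in short steps, Python scripts to look and compute and a tool call to move; the robot and the scene stay as the last step left them, time stands still between calls to the robot, and variables do not carry over. Pictures are saved under pics/ and viewed, at most 10 in all, crops included, and the job is handed in when it is done.

Besides the shell and the picture viewer there is one more tool, called as name(argument=value, ...), one argument or row to a line, values as JSON. carry_out: Moves the arm, as the interface text tells. Its arguments: {"type":"object","properties":{"claw":{"type":"array","items":{"type":"number"}},"delta_pos":{"type":"array","items":{"type":"array","items":{"type":"number"}}},"angular":{"type":"array","items":{"type":"array","items":{"type":"number"}}},"force":{"type":"number"}},"required":["claw","delta_pos","angular"]}

```bash
mkdir -p pics; ls; cat > h.py <<'E'
import numpy as np, cv2
from cell import arm
from scipy.spatial.transform import Rotation as R
def ray(p,c,z):
    "share coords -> world point at height z"
    uv=np.array([c[0]*640,c[1]*480,1.]); d=p["T"][:3,:3]@np.linalg.inv(p["mtx"])@uv; o=p["T"][:3,3]
    return o+d*(z-o[2])/d[2]
def proj(p,X):
    q=np.linalg.inv(p["T"])@np.append(X,1); q=p["mtx"]@q[:3]; return q[:2]/q[2]
def save(p,n): cv2.imwrite("pics/"+n,p["frame"][:,:,::-1])
E
python3 - <<'E'
from h import *
s=arm.observe(); print({k:np.round(v,3) for k,v in s.items()})
Z=dict(module=0.,module_grip=.042,module_tip=.003,jig=0.,jig_mouth=.012,jig_bar=.022,jig_stop=.012,keeper_pivot=.012,keeper_knob=.05,worm_gear=0,gearbox_cover=0,crank=0,screwdriver=0.01,wrench=0,oil_can=0)
for cam in("top","scene"):
    p=arm.get_image(cam); save(p,cam+"1.png"); print(cam,np.round(p["T"][:3,3],3))
    for n,z in Z.items():
        print(n,[(round(d["conf"],2),(np.array(d["centre"])*[640,480]).round().tolist(),ray(p,d["centre"],z)[:2].round(3).tolist()) for d in arm.place_of(n,p)])
E
```

```text
pics
{'clock': np.float64(0.0), 'joints': array([ 1.121,  0.435,  0.025,  1.574, -0.012,  1.134, -0.075]), 'dq': array([ 0.002, -0.   ,  0.001, -0.   ,  0.001, -0.001, -0.001]), 'joint_efforts': array([-0.0000e+00, -6.6785e+01,  9.8500e-01, -3.1447e+01, -6.1000e-02,
        4.3000e-02,  0.0000e+00]), 'position': array([ 0.212, -0.587,  0.198]), 'ee_rot': array([-3.093e+00, -5.420e-01,  1.000e-03]), 'force': array([-0.2  ,  0.511, -0.226]), 'ft_torque': array([0.019, 0.027, 0.015]), 'gripper_force': np.float64(0.0), 'width': np.float64(0.999)}
top [ 0.466 -0.014  1.314]
module [(0.94, [211.0, 236.0], [0.57, 0.286]), (0.86, [266.0, 332.0], [0.334, 0.15]), (0.75, [220.0, 291.0], [0.433, 0.263]), (0.56, [149.0, 333.0], [0.334, 0.439])]
module_grip [(0.85, [212.0, 297.0], [0.421, 0.273]), (0.74, [261.0, 327.0], [0.35, 0.157]), (0.67, [201.0, 235.0], [0.57, 0.301]), (0.63, [131.0, 336.0], [0.332, 0.468])]
module_tip [(0.9, [181.0, 339.0], [0.318, 0.359]), (0.85, [244.0, 246.0], [0.544, 0.204]), (0.83, [237.0, 279.0], [0.463, 0.22]), (0.66, [284.0, 342.0], [0.31, 0.106])]
jig [(0.96, [372.0
[... 1642 characters left out ...]
, 245.0], [0.61, -0.075])]
jig_bar [(0.72, [376.0, 333.0], [0.571, 0.296]), (0.69, [277.0, 217.0], [0.612, -0.193])]
jig_stop [(0.75, [271.0, 214.0], [0.62, -0.219]), (0.35, [377.0, 334.0], [0.566, 0.297])]
keeper_pivot [(0.78, [312.0, 236.0], [0.552, -0.075]), (0.5, [375.0, 331.0], [0.568, 0.286])]
keeper_knob [(0.61, [340.0, 254.0], [0.527, 0.041])]
worm_gear [(0.84, [334.0, 356.0], [0.703, 0.285]), (0.53, [365.0, 311.0], [0.553, 0.217]), (0.49, [246.0, 156.0], [0.569, -0.485])]
gearbox_cover [(0.83, [282.0, 321.0], [0.774, 0.117])]
crank [(0.71, [298.0, 134.0], [0.362, -0.477])]
screwdriver [(0.71, [406.0, 394.0], [0.599, 0.478])]
wrench []
oil_can [(0.6, [243.0, 154.0], [0.574, -0.497])]
```

View pics/top1.png

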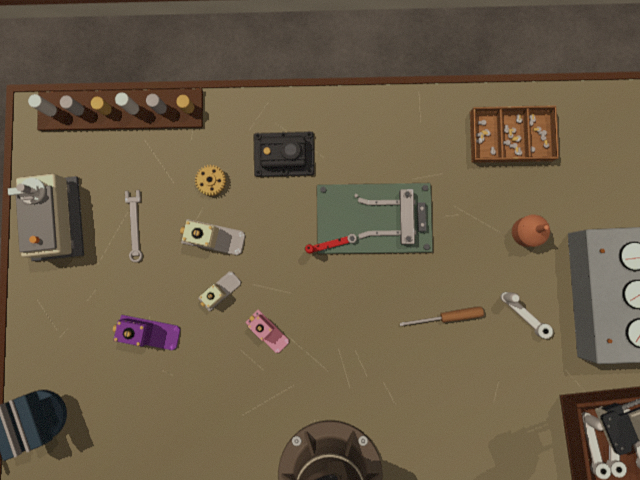

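View pics/scene1.png

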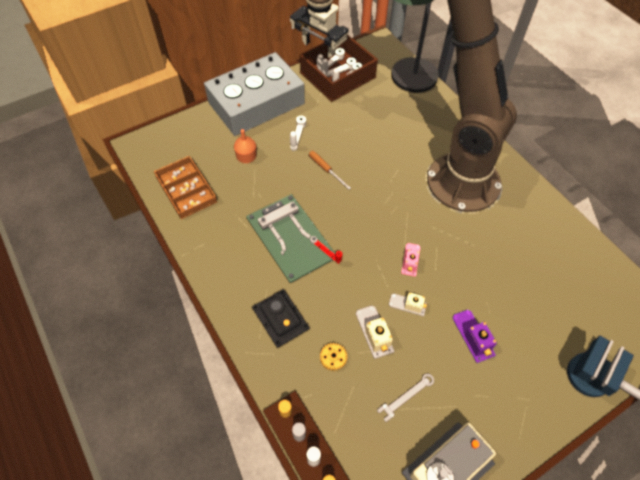

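Top view: the large ivory module lies at about (212,237) with its tongue pointing right to (244,243). The jig is at (375,217), opening to the left, with the red knob at (311,248). The small ivory, pink and purple modules are look-alikes. I'll go over the jig first for a wrist view.

carry_out(
  claw=[9, 9, 9, 9, 9, 9, 9, 9, 9, 9, 9, 9, 9, 9, 9, 9, 9, 9, 9, 9],
  delta_pos=[
    [2.55, -1.94, -0.5],
    [2.55, -1.94, -0.5],
    [2.55, -1.94, -0.5],
    [2.55, -1.94, -0.5],
    [2.55, -1.94, -0.5],
    [2.55, -1.94, -0.5],
    [2.55, -1.94, -0.5],
    [2.55, -1.94, -0.5],
    [2.55, -1.94, -0.5],
    [2.55, -1.94, -0.5],
    [2.55, -1.94, -0.5],
    [2.55, -1.94, -0.5],
    [2.55, -1.94, -0.5],
    [2.55, -1.94, -0.5],
    [2.55, -1.94, -0.5],
    [2.55, -1.94, -0.5],
    [2.55, -1.94, -0.5],
    [2.55, -1.94, -0.5],
    [2.55, -1.94, -0.5],
    [0, 0, 0],
  ],
  angular=[
    [0, 0, 0],
    [0, 0, 0],
    [0, 0, 0],
    [0, 0, 0],
    [0, 0, 0],
    [0, 0, 0],
    [0, 0, 0],
    [0, 0, 0],
    [0, 0, 0],
    [0, 0, 0],
    [0, 0, 0],
    [0, 0, 0],
    [0, 0, 0],
    [0, 0, 0],
    [0, 0, 0],
    [0, 0, 0],
    [0, 0, 0],
    [0, 0, 0],
    [0, 0, 0],
    [0, 0, 0],
  ],
)

```text
clock: 3.6
position: [0.5449, -0.0714, 0.2947]
ee_rot: [-3.091, -0.552, -0.004]
force: [-0.2, -0.4, -0.5]
width: 0.98
gripper_force: 0.0
```

```bash
python3 - <<'E'
from h import *
s=arm.observe(); print({k:np.round(s[k],3) for k in("clock","joints","position","ee_rot")})
Z=dict(jig=0.,jig_mouth=.012,jig_bar=.022,jig_stop=.012,keeper_pivot=.012,keeper_knob=.05)
p=arm.get_image("wrist"); save(p,"w1.png"); print(np.round(p["T"],3))
for n,z in Z.items():
    print(n,[(round(d["conf"],2),(np.array(d["centre"])*[640,480]).round().tolist(),ray(p,d["centre"],z)[:2].round(4).tolist()) for d in arm.place_of(n,p)])
E
```

```text
{'clock': np.float64(3.6), 'joints': array([ 0.266,  0.267, -0.299,  1.59 ,  0.078,  1.294, -1.262]), 'position': array([ 0.545, -0.071,  0.295]), 'ee_rot': array([-3.091, -0.552, -0.004])}
[[ 0.345 -0.899 -0.269  0.618]
 [-0.938 -0.332 -0.096 -0.044]
 [-0.003  0.286 -0.958  0.482]
 [ 0.     0.     0.     1.   ]]
jig [(0.92, [374.0, 145.0], [0.6097, -0.1139])]
jig_mouth [(0.56, [340.0, 130.0], [0.6124, -0.0689])]
jig_bar [(0.55, [439.0, 172.0], [0.6078, -0.1923])]
jig_stop [(0.84, [462.0, 177.0], [0.6121, -0.223])]
keeper_pivot [(0.79, [315.0, 170.0], [0.5593, -0.058]), (0.56, [461.0, 179.0], [0.609, -0.2235])]
keeper_knob [(0.57, [219.0, 166.0], [0.5332, 0.0416])]
```

View pics/w1.png

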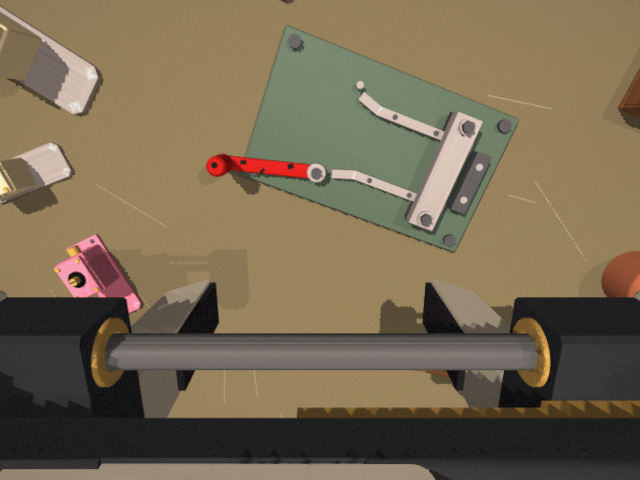

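The wrist view shows the whole jig, with bed corners at (287,26), (518,119), (453,251) and (247,180). The bar runs from (463,115) to (425,228), the pivot is at (316,173) and the knob at (218,165). I'll fit the jig's outline now and go to the module.

```bash
cat >> h.py <<'E'
from scipy.optimize import minimize
def box(x0,x1,y0,y1,z0,z1): return np.array([[x,y,z] for x in(x0,x1) for y in(y0,y1) for z in(z0,z1)])
def sil(p,pose,pts):
    c,s=np.cos(pose[2]),np.sin(pose[2]); W=pts@np.array([[c,s,0],[-s,c,0],[0,0,1]])+[pose[0],pose[1],0]
    uv=np.array([proj(p,w) for w in W]); h=cv2.convexHull(uv.astype(np.float32))[:,0]
    m=np.zeros((1920,2560),np.uint8); cv2.fillConvexPoly(m,np.round((h+.5)*4).astype(np.int32),255)
    return cv2.resize(m,(640,480),interpolation=cv2.INTER_AREA)/255.
def fit(p,mask,parts,pose0):
    "pose (x,y,yaw) whose silhouette (union of convex parts) best meets the mask"
    mask=mask.astype(float)
    def cost(q): 
        m=np.max([sil(p,q*[.01,.01,.1],b) for b in parts],0); return np.abs(m-mask).sum()/mask.sum()
    q0=np.array(pose0)/[.01,.01,.1]
    for k in range(2):
        r=minimize(cost,q0,method="Nelder-Mead",options=dict(initial_simplex=q0+np.vstack([np.zeros(3),np.diag([.8,.8,.8])/(1+3*k)]),xatol=.01,fatol=1e-4,maxfev=150)); q0=r.x
    return r.x*[.01,.01,.1],r.fun
E
cat > jig.py <<'E'
from h import *
p=None
import sys
p=arm.get_image("wrist")
hsv=cv2.cvtColor(p["frame"],cv2.COLOR_RGB2HSV)
g=((hsv[...,0]>50)&(hsv[...,0]<95)&(hsv[...,1]>50)).astype(np.uint8)
g=cv2.morphologyEx(g,cv2.MORPH_OPEN,np.ones((3,3)))
n,l,st,_=cv2.connectedComponentsWithStats(g); l=l==1+st[1:,4].argmax()
c=np.argwhere(l)[:,::-1].astype(np.int32); m=np.zeros((480,640),np.uint8); cv2.fillConvexPoly(m,cv2.convexHull(c),1)
J,f=fit(p,m,[box(-.14,.14,-.085,.085,0,.012)],[.611,-.113,-1.57]); print("jig",J.round(4),round(f,4))
Rz=R.from_euler("z",J[2])
for n,q in dict(mouth=[-.04,0,.012],bar=[.077,0,.022],stop=[.105,0,.012],pivot=[-.056,-.05,.012]).items(): w=Rz.apply(q)+[J[0],J[1],0]; print(n,w.round(4),proj(p,w).round())
for k in arm.place_of("keeper_knob",p)[:1]:
    d=Rz.inv().apply(ray(p,k["centre"],.05)-[J[0],J[1],0])-[-.056,-.05,0]; print("knob rel",d.round(4),np.hypot(*d[:2]),"q",np.arctan2(-d[0],d[1]))
E
python3 jig.py
```

```text
Traceback (most recent call last):
  File "jig.py", line 8, in <module>
    n,l,st,_=cv2.connectedComponentsWithStats(g); l=l==1+st[1:,4].argmax()
                                                         ~~~~~~~~~~~~~~~^^
ValueError: attempt to get argmax of an empty sequence
```

```bash
python3 -c "
import cv2;f=cv2.imread('pics/w1.png');h=cv2.cvtColor(f,cv2.COLOR_BGR2HSV)
for u,v in[(300,80),(330,210),(490,130),(440,246),(380,230),(250,60),(560,110),(400,300)]:print(u,v,f[v,u],h[v,u])"
```

```text
300 80 [113 137 121] [ 50  45 137]
330 210 [ 91 128 151] [ 19 101 151]
490 130 [102 125 110] [ 50  47 125]
440 246 [ 90 110  98] [ 48  46 110]
380 230 [ 94 131 153] [ 19  98 153]
250 60 [ 90 128 149] [ 19 101 149]
560 110 [ 91 126 149] [ 18  99 149]
400 300 [ 94 133 154] [ 20  99 154]
```

```bash
sed -i 's/hsv\[...,0\]>50/hsv[...,0]>36/; s/hsv\[...,1\]>50/hsv[...,1]>25/' jig.py; python3 jig.py
```

```text
jig [ 0.6092 -0.1148 -1.5709] 0.0068
mouth [ 0.6092 -0.0748  0.012 ] [339. 130.]
bar [ 0.6092 -0.1918  0.022 ] [435. 166.]
stop [ 0.6092 -0.2198  0.012 ] [454. 173.]
pivot [ 0.5592 -0.0588  0.012 ] [311. 166.]
knob rel [-0.1005 -0.0224  0.05  ] 0.10300176152748368 q 1.789934341344184
```

```bash
python3 - <<'E'
from h import *
p=arm.get_image("wrist"); J=[.6092,-.1148,-1.5709]; Rz=R.from_euler("z",J[2])
f=cv2.resize(p["frame"][:,:,::-1],None,fx=2.5,fy=2.5)
def line(P,c):
    uv=np.array([proj(p,Rz.apply(q)+[J[0],J[1],0]) for q in P]); cv2.polylines(f,[np.round((uv+.5)*2.5).astype(int)],True,c,1)
r=lambda x0,x1,y,z:[[x0,-y,z],[x1,-y,z],[x1,y,z],[x0,y,z]]
line(r(-.14,.14,.085,.012),(0,0,255)); line(r(.062,.092,.065,.04),(255,0,0)); line(r(-.015,.1,.0325,.02),(0,255,255)); line([[.105,-.03,.028],[.105,.03,.028]],(255,0,255))
cv2.imwrite("pics/ov.png",f[50:650,560:1320])
E
```

```text
(no output)
```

View pics/ov.png

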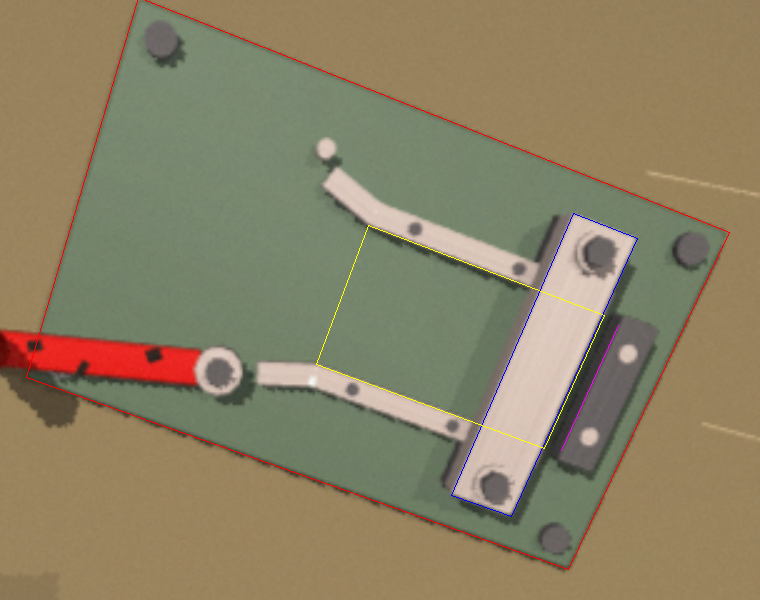

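The overlay fits to about a pixel, so the jig is at (0.609, -0.115) with yaw -90.0°. Next I go over the module.

carry_out(
  claw=[9, 9, 9, 9, 9, 9, 9, 9, 9, 9, 9, 9, 9, 9, 9, 9, 9, 9],
  delta_pos=[
    [1.06, -2.88, 0],
    [1.06, -2.88, 0],
    [1.06, -2.88, 0],
    [1.06, -2.88, 0],
    [1.06, -2.88, 0],
    [1.06, -2.88, 0],
    [1.06, -2.88, 0],
    [1.06, -2.88, 0],
    [1.06, -2.88, 0],
    [0, 0, 0],
    [0, 0, 0],
    [0, 0, 0],
    [0, 0, 0],
    [0, 0, 0],
    [0, 0, 0],
    [0, 0, 0],
    [0, 0, 0],
    [0, 0, 0],
  ],
  angular=[
    [0, 0, 0],
    [0, 0, 0],
    [0, 0, 0],
    [0, 0, 0],
    [0, 0, 0],
    [0, 0, 0],
    [0, 0, 0],
    [0, 0, 0],
    [0, 0, 0],
    [0, 0, -0.116],
    [0, 0, -0.116],
    [0, 0, -0.116],
    [0, 0, -0.116],
    [0, 0, -0.116],
    [0, 0, -0.116],
    [0, 0, -0.116],
    [0, 0, -0.116],
    [0, 0, 0],
  ],
)

```text
clock: 5.95
position: [0.5445, 0.1994, 0.294]
ee_rot: [-2.523, -1.871, 0.0]
force: [-0.6, -0.3, -0.5]
width: 0.977
gripper_force: 0.0
```

```bash
python3 - <<'E'
from h import *
s=arm.observe(); print({k:np.round(s[k],3) for k in("clock","joints","position","ee_rot")}); print(R.from_rotvec(s["ee_rot"]).as_matrix().round(3))
p=arm.get_image("wrist"); save(p,"w2.png")
for n,z in dict(module=0,module_grip=.042,module_tip=.003).items():
    print(n,[(round(d["conf"],2),(np.array(d["centre"])*[640,480]).round().tolist(),ray(p,d["centre"],z)[:2].round(4).tolist()) for d in arm.place_of(n,p)])
for t in arm.trace("module",p):
    m=t["region"]; print(round(t["conf"],2),np.array(t["centre"])*[640,480],m.sum())
    if m.sum()<1500: continue
    parts=[box(-.075,.075,-.03,.03,0,.006),box(-.06,.01,-.026,.026,.006,.066)]
    x0=ray(p,t["centre"],.03)
    print(fit(p,m,parts,[x0[0]-.003,x0[1]-.01,-1.87]))
E
```

```text
{'clock': np.float64(5.95), 'joints': array([-0.02 ,  0.364, -0.595,  1.5  ,  0.206,  1.34 , -0.926]), 'position': array([0.545, 0.199, 0.294]), 'ee_rot': array([-2.523, -1.871,  0.   ])}
[[ 0.29   0.957 -0.   ]
 [ 0.957 -0.29   0.   ]
 [-0.    -0.    -1.   ]]
module [(0.86, [217.0, 158.0], [0.4347, 0.265]), (0.86, [181.0, 272.0], [0.3385, 0.1428]), (0.83, [73.0, 30.0], [0.3352, 0.44]), (0.62, [319.0, 111.0], [0.5671, 0.281])]
module_grip [(0.96, [315.0, 81.0], [0.5719, 0.3099]), (0.76, [174.0, 265.0], [0.3537, 0.1644]), (0.62, [422.0, 365.0], [0.6029, -0.0527]), (0.57, [199.0, 155.0], [0.4301, 0.2748])]
module_tip [(0.94, [325.0, 172.0], [0.5535, 0.2125]), (0.8, [257.0, 181.0], [0.4728, 0.2259]), (0.65, [90.0, 100.0], [0.3212, 0.3685]), (0.64, [161.0, 303.0], [0.2962, 0.1099])]
0.83 [179.328 262.896] 2626
(array([ 0.31566664,  0.14564991, -2.66367615]), np.float64(0.9813583620805519))
0.75 [70.784 41.28 ] 6669
(array([ 0.33578051,  0.44436116, -1.77330067]), np.float64(0.03842361055983347))
0.61 [209.472 158.784] 3663
(array([ 0.45322931,  0.25316294, -0.68193784]), np.float64(1.0516430869372047))
0.57 [318.08  102.096] 7421
(array([ 0.56815683,  0.28369744, -1.79861766]), np.float64(0.03438149818612258))
```

View pics/w2.png

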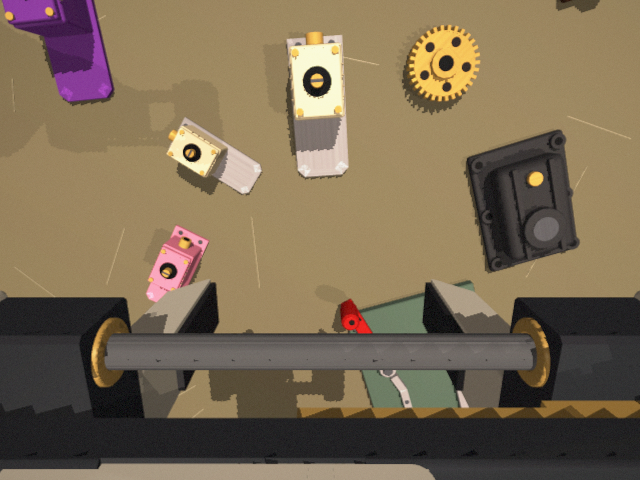

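The ivory module is at (317,100), clear on both sides, with its tongue tip at (324,172). The fit gives origin (0.568, 0.284) and yaw about -1.79, which agrees with the network points. I'll go down on the grip point.

carry_out(
  claw=[9, 9, 9, 9, 9, 9, 9, 9, 9, 9, 9, 9, 9, 9, 9, 9, 9, 9, 9],
  delta_pos=[
    [0, 0, 0],
    [2.24, 0.09, 0],
    [2.24, 0.09, 0],
    [2.24, 0.09, 0],
    [2.24, 0.09, 0],
    [2.24, 0.09, 0],
    [0, 0, 2.9],
    [0, 0, 2.9],
    [0, 0, 2.9],
    [0, 0, 2.9],
    [0, 0, 2.9],
    [0, 0, 2.9],
    [0, 0, 2.9],
    [0, 0, 2.9],
    [0, 0, 1],
    [0, 0, 1],
    [0, 0, 1],
    [0, 0, 0.9],
    [0, 0, 0],
  ],
  angular=[
    [0, 0, -0.075],
    [0, 0, 0],
    [0, 0, 0],
    [0, 0, 0],
    [0, 0, 0],
    [0, 0, 0],
    [0, 0, 0],
    [0, 0, 0],
    [0, 0, 0],
    [0, 0, 0],
    [0, 0, 0],
    [0, 0, 0],
    [0, 0, 0],
    [0, 0, 0],
    [0, 0, 0],
    [0, 0, 0],
    [0, 0, 0],
    [0, 0, 0],
    [0, 0, 0],
  ],
)

```text
clock: 8.1
position: [0.5732, 0.3076, 0.0224]
ee_rot: [2.453, 1.962, -0.002]
force: [-0.1, -0.1, -0.6]
width: 0.98
gripper_force: 0.0
```

carry_out(
  claw=[4, 4, 4, 4, 4, 4, 4, 4],
  delta_pos=[
    [0, 0, 0],
    [0, 0, 0],
    [0, 0, 0],
    [0, 0, 0],
    [0, 0, 0],
    [0, 0, 0],
    [0, 0, 0],
    [0, 0, 0],
  ],
  angular=[
    [0, 0, 0],
    [0, 0, 0],
    [0, 0, 0],
    [0, 0, 0],
    [0, 0, 0],
    [0, 0, 0],
    [0, 0, 0],
    [0, 0, 0],
  ],
  force=30,
)

```text
clock: 8.9
position: [0.5736, 0.308, 0.0233]
ee_rot: [2.453, 1.963, 0.0]
force: [0.6, -0.6, 2.9]
width: 0.56
gripper_force: 30.0
```

carry_out(
  claw=[4, 4, 4, 4, 4, 4, 4, 4, 4, 4, 4, 4, 4, 4, 4, 4, 4, 4, 4],
  delta_pos=[
    [0, 0, -2.4],
    [0, 0, -2.4],
    [0, 0, -2.4],
    [0, 0, -2.5],
    [0, 0, 0],
    [0, 0, 0],
    [-2.44, 0.297, 0],
    [-2.44, 0.297, 0],
    [-2.44, 0.297, 0],
    [-2.44, 0.297, 0],
    [-2.44, 0.297, 0],
    [-2.44, 0.297, 0],
    [-2.44, 0.297, 0],
    [-2.44, 0.297, 0],
    [-2.44, 0.297, 0],
    [-2.44, 0.297, 0],
    [-2.44, 0.297, 0],
    [-2.44, 0.297, 0],
    [0, 0, 0],
  ],
  angular=[
    [0, 0, 0],
    [0, 0, 0],
    [0, 0, 0],
    [0, 0, 0],
    [0, 0, -0.11],
    [0, 0, -0.111],
    [0, 0, 0],
    [0, 0, 0],
    [0, 0, 0],
    [0, 0, 0],
    [0, 0, 0],
    [0, 0, 0],
    [0, 0, 0],
    [0, 0, 0],
    [0, 0, 0],
    [0, 0, 0],
    [0, 0, 0],
    [0, 0, 0],
    [0, 0, 0],
  ],
)

```text
clock: 10.8
position: [0.6087, 0.0094, 0.1188]
ee_rot: [2.228, 2.214, -0.006]
force: [-0.5, -0.4, -4.9]
width: 0.561
gripper_force: 30.0
```

```bash
python3 - <<'E'
from h import *
s=arm.observe(); print({k:np.round(s[k],4) for k in("clock","joints","position","width","force")}); print(R.from_rotvec(s["ee_rot"]).as_matrix().round(4))
p=arm.get_image("wrist"); save(p,"w3.png")
E
```

```text
{'clock': np.float64(10.8), 'joints': array([ 0.311 ,  0.5648, -0.6188,  1.6695,  0.3737,  1.0307, -0.4366]), 'position': array([0.6087, 0.0094, 0.1188]), 'width': np.float64(0.5609), 'force': array([-0.4932, -0.4135, -4.8951])}
[[ 0.0061  1.     -0.0022]
 [ 1.     -0.0061 -0.0033]
 [-0.0034 -0.0022 -1.    ]]
```

View pics/w3.png

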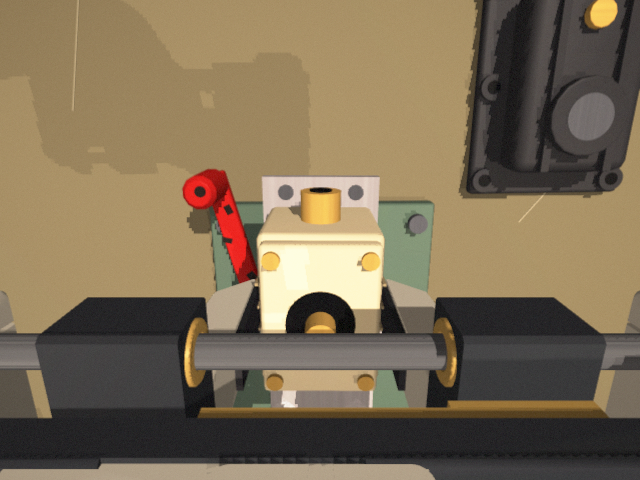

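The module is held square, its foot's rear edge spanning (263–380, 177). The lever is out of the way at left with the knob at (200,190). I'll back off slightly and lower to just above the bed.

carry_out(
  claw=[4, 4, 4, 4, 4, 4, 4, 4, 4, 4, 4],
  delta_pos=[
    [0.9, 0.05, 0],
    [0, 0, 1.5],
    [0, 0, 1.5],
    [0, 0, 1.5],
    [0, 0, 1.5],
    [0, 0, 1],
    [0, 0, 0.5],
    [0, 0, 0.3],
    [0, 0, 0.2],
    [0, 0, 0],
    [0, 0, 0],
  ],
  angular=[
    [0, 0, -0.006],
    [0, 0, 0],
    [0, 0, 0],
    [0, 0, 0],
    [0, 0, 0],
    [0, 0, 0],
    [0, 0, 0],
    [0, 0, 0],
    [0, 0, 0],
    [0, 0, 0],
    [0, 0, 0],
  ],
)

```text
clock: 11.95
position: [0.6099, 0.0242, 0.0406]
ee_rot: [2.215, 2.227, 0.001]
force: [-1.3, 0.8, -4.0]
width: 0.561
gripper_force: 30.0
```

```bash
python3 - <<'E'
from h import *
s=arm.observe(); print({k:np.round(s[k],4) for k in("clock","position","width","force")}); M=R.from_rotvec(s["ee_rot"]).as_matrix(); print(M.round(4))
p=arm.get_image("wrist"); save(p,"w4.png"); z=s["position"][2]-.0233
print("underside z",z)
parts=[box(-.075,.075,-.03,.03,0,.006)]
# rear edge of foot: bright row above the gland
from numpy.linalg import norm
for d in (0,.003): 
  for X in([-.075,.03,.006],[-.075,-.03,.006],[.01,0,.066],[-.06,.026,.066],[-.06,-.026,.066]):
    X=np.array(X); w=s["position"]+M@np.array([-(X[0]+.025)+d, -X[1],  -(X[2]-.042)-.019]); print(d,X,proj(p,w).round(1))
E
```

```text
{'clock': np.float64(11.95), 'position': array([0.6099, 0.0242, 0.0406]), 'width': np.float64(0.5613), 'force': array([-1.3327,  0.8347, -3.9768])}
[[-5.8e-03  1.0e+00  9.0e-04]
 [ 1.0e+00  5.8e-03  0.0e+00]
 [ 0.0e+00  9.0e-04 -1.0e+00]]
underside z 0.017329953238130857
0 [-0.075  0.03   0.006] [260.8 175.1]
0 [-0.075 -0.03   0.006] [378.2 175.1]
0 [0.01  0.    0.066] [319.2 393.7]
0 [-0.06   0.026  0.066] [250.2 237.3]
0 [-0.06  -0.026  0.066] [387.9 237.3]
0.003 [-0.075  0.03   0.006] [260.6 169.2]
0.003 [-0.075 -0.03   0.006] [378.4 169.2]
0.003 [0.01  0.    0.066] [319.2 387.8]
0.003 [-0.06   0.026  0.066] [249.8 229.6]
0.003 [-0.06  -0.026  0.066] [388.3 229.6]
```

View pics/w4.png

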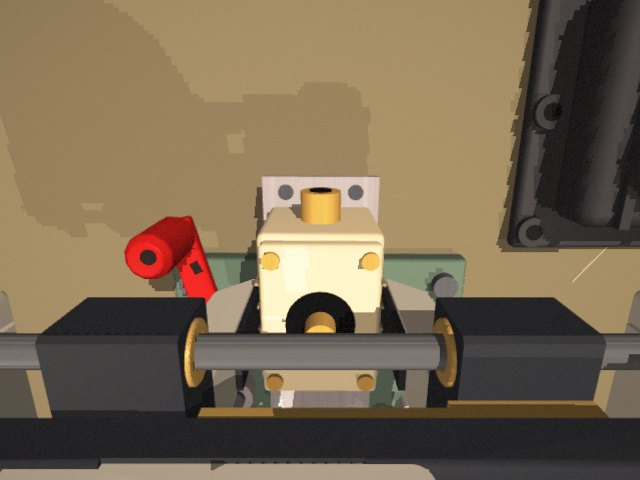

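The module still sits square and about 1 mm ahead in the grip. It hovers 5 mm above the bed at the mouth, with the tongue between the flares. I'll lower it to about 1 mm and slide it in most of the way.

carry_out(
  claw=[4, 4, 4, 4, 4, 4, 4, 4, 4, 4, 4, 4, 4, 4, 4, 4, 4, 4],
  delta_pos=[
    [0, -0.06, 0.25],
    [0, 0, 0.2],
    [0, 0, 0],
    [-0.9, 0, 0],
    [-0.9, 0, 0],
    [-0.9, 0, 0],
    [-0.9, 0, 0],
    [-0.9, 0, 0],
    [-0.9, 0, 0],
    [-0.9, 0, 0],
    [-0.9, 0, 0],
    [-0.9, 0, 0],
    [-0.9, 0, 0],
    [-0.9, 0, 0],
    [-0.9, 0, 0],
    [-0.9, 0, 0],
    [-0.8, 0, 0],
    [0, 0, 0],
  ],
  angular=[
    [0, 0, 0.006],
    [0, 0, 0],
    [0, 0, 0],
    [0, 0, 0],
    [0, 0, 0],
    [0, 0, 0],
    [0, 0, 0],
    [0, 0, 0],
    [0, 0, 0],
    [0, 0, 0],
    [0, 0, 0],
    [0, 0, 0],
    [0, 0, 0],
    [0, 0, 0],
    [0, 0, 0],
    [0, 0, 0],
    [0, 0, 0],
    [0, 0, 0],
  ],
)

```text
clock: 13.8
position: [0.6088, -0.1029, 0.0355]
ee_rot: [2.223, 2.219, -0.001]
force: [0.3, 0.7, -5.4]
width: 0.561
gripper_force: 30.0
```

carry_out(
  claw=[4, 4, 4, 4, 4, 4, 4],
  delta_pos=[
    [-0.35, 0, 0],
    [-0.35, 0, 0],
    [-0.35, 0, 0],
    [-0.25, 0, 0],
    [-0.2, 0, 0],
    [0, 0, 0],
    [0, 0, 0],
  ],
  angular=[
    [0, 0, 0],
    [0, 0, 0],
    [0, 0, 0],
    [0, 0, 0],
    [0, 0, 0],
    [0, 0, 0],
    [0, 0, 0],
  ],
)

```text
clock: 14.5
position: [0.6089, -0.1157, 0.0356]
ee_rot: [-2.221, -2.221, -0.0]
force: [0.5, -0.9, -5.1]
width: 0.563
gripper_force: 30.0
```

carry_out(
  claw=[4, 4, 4, 4, 4],
  delta_pos=[
    [-0.1, 0, 0],
    [-0.1, 0, 0],
    [-0.1, 0, 0],
    [0, 0, 0],
    [0, 0, 0],
  ],
  angular=[
    [0, 0, 0],
    [0, 0, 0],
    [0, 0, 0],
    [0, 0, 0],
    [0, 0, 0],
  ],
)

```text
clock: 15.0
position: [0.6089, -0.1189, 0.0356]
ee_rot: [2.222, 2.221, -0.0]
force: [0.6, -0.4, -5.0]
width: 0.561
gripper_force: 30.0
```

carry_out(
  claw=[4, 4, 4, 4],
  delta_pos=[
    [-0.1, 0, 0],
    [-0.1, 0, 0],
    [0, 0, 0],
    [0, 0, 0],
  ],
  angular=[
    [0, 0, 0],
    [0, 0, 0],
    [0, 0, 0],
    [0, 0, 0],
  ],
)

```text
clock: 15.4
position: [0.609, -0.1195, 0.0358]
ee_rot: [-2.22, -2.222, -0.001]
force: [-1.6, 4.6, -2.8]
width: 0.564
gripper_force: 30.0
```

carry_out(
  claw=[4, 4, 4, 4],
  delta_pos=[
    [-0.1, 0, 0],
    [0, 0, 0],
    [0, 0, 0],
    [0, 0, 0],
  ],
  angular=[
    [0, 0, 0],
    [0, 0, 0],
    [0, 0, 0],
    [0, 0, 0],
  ],
)

```text
clock: 15.8
position: [0.6089, -0.1196, 0.0359]
ee_rot: [-2.219, -2.222, -0.002]
force: [-1.2, 7.1, -1.2]
width: 0.564
gripper_force: 30.0
```

Contact at y = -0.1195, which puts the module at jig x ≈ 0.030: home. I'll release and rise.

carry_out(
  claw=[4, 7, 7, 7, 7, 7, 7, 7, 7, 7, 7, 7, 7],
  delta_pos=[
    [0, 0, 0.05],
    [0, 0, 0],
    [0, 0, 0],
    [0, 0, 0],
    [0, 0, 0],
    [0, 0, -1],
    [0, 0, -2.5],
    [0, 0, -2.5],
    [0, 0, -2.5],
    [0, 0, -2.5],
    [0, 0, -2.5],
    [0, 0, 0],
    [0, 0, 0],
  ],
  angular=[
    [0, 0, 0],
    [0, 0, 0],
    [0, 0, 0],
    [0, 0, 0],
    [0, 0, 0],
    [0, 0, 0],
    [0, 0, 0],
    [0, 0, 0],
    [0, 0, 0],
    [0, 0, 0],
    [0, 0, 0],
    [0, 0, 0],
    [0, 0, 0],
  ],
)

```text
clock: 17.1
position: [0.6093, -0.122, 0.1711]
ee_rot: [2.221, 2.22, 0.001]
force: [0.2, -0.3, -0.0]
width: 0.76
gripper_force: 0.0
```

```bash
python3 - <<'E'
from h import *
s=arm.observe(); print({k:np.round(s[k],4) for k in("clock","position","ee_rot","width","force")})
J=[.6092,-.1148]
p=arm.get_image("wrist"); save(p,"w5.png")
for d in arm.place_of("keeper_knob",p)+arm.place_of("keeper_knob",p): w=ray(p,d["centre"],.05); print("knob",d["conf"],w.round(4),"jig",-(w[1]-J[1]),w[0]-J[0])
for d in arm.trace("keeper_knob",p)[:1]: print(d["conf"],d["region"].sum())
h=cv2.cvtColor(p["frame"],cv2.COLOR_RGB2HSV); r=((h[...,0]<8)|(h[...,0]>172))&(h[...,1]>170)
print(r.sum(), np.argwhere(r).min(0),np.argwhere(r).max(0))
for q in(1.7,1.75,1.8,1.85,1.9):
    x,y=-.056-.105*np.sin(q),-.05+.105*np.cos(q); print(q,[proj(p,[J[0]+y,J[1]-x,z]).round(0).tolist() for z in(.064,.022)])
# module rear edge prediction for home
for X in([-.045,.03,.018],[-.045,-.03,.018]): print("foot rear",proj(p,[J[0]+X[1],J[1]-X[0],X[2]]).round(1))
E
```

```text
{'clock': np.float64(17.1), 'position': array([ 0.6093, -0.122 ,  0.1711]), 'ee_rot': array([2.2206e+00, 2.2201e+00, 1.1000e-03]), 'width': np.float64(0.7599), 'force': array([ 0.1941, -0.285 , -0.0244])}
0.86 3450
2536 [  0 202] [127 264]
1.7 [[221.0, -27.0], [234.0, -8.0]]
1.75 [[213.0, -26.0], [227.0, -6.0]]
1.8 [[205.0, -24.0], [220.0, -5.0]]
1.85 [[197.0, -22.0], [214.0, -3.0]]
1.9 [[190.0, -19.0], [207.0, -0.0]]
foot rear [355.5 149.5]
foot rear [283.8 149.5]
```

View pics/w5.png

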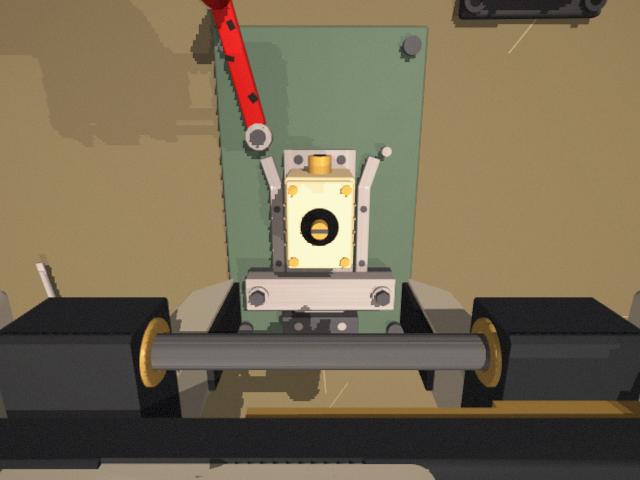

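The module is home in the channel with its foot's rear edge at row 150, as predicted. The lever runs from (258,136) to (217,0), so q ≈ 1.80 and the knob is at about (0.535, 0.0425). I'll go and pinch it.

carry_out(
  claw=[7, 7, 7, 7, 7, 7, 7, 7, 7, 7, 7, 7, 7, 7, 7],
  delta_pos=[
    [2.74, -1.24, 0],
    [2.74, -1.24, 0],
    [2.74, -1.24, 0],
    [2.74, -1.24, 0],
    [2.74, -1.24, 0],
    [2.75, -1.23, 0],
    [0, 0, 0],
    [0, 0, 2.2],
    [0, 0, 2.2],
    [0, 0, 2.2],
    [0, 0, 2.2],
    [0, 0, 2.2],
    [0, 0, 2.2],
    [0, 0, 0.6],
    [0, 0, 0],
  ],
  angular=[
    [0, 0, 0],
    [0, 0, 0],
    [0, 0, 0],
    [0, 0, 0],
    [0, 0, 0],
    [0, 0, 0],
    [0, 0, 0],
    [0, 0, 0],
    [0, 0, 0],
    [0, 0, 0],
    [0, 0, 0],
    [0, 0, 0],
    [0, 0, 0],
    [0, 0, 0],
    [0, 0, 0],
  ],
)

```text
clock: 18.8
position: [0.5339, 0.0422, 0.0312]
ee_rot: [-2.221, -2.22, 0.003]
force: [0.7, -0.5, -0.9]
width: 0.761
gripper_force: 0.0
```

carry_out(
  claw=[1, 1, 1, 1, 1, 1, 1, 1, 1],
  delta_pos=[
    [0, 0, 0],
    [0, 0, 0],
    [0, 0, 0],
    [0, 0, 0],
    [0, 0, 0],
    [0, 0, 0],
    [0, 0, 0],
    [0, 0, 0],
    [0, 0, 0],
  ],
  angular=[
    [0, 0, 0],
    [0, 0, 0],
    [0, 0, 0],
    [0, 0, 0],
    [0, 0, 0],
    [0, 0, 0],
    [0, 0, 0],
    [0, 0, 0],
    [0, 0, 0],
  ],
  force=12,
)

```text
clock: 19.7
position: [0.5345, 0.0427, 0.032]
ee_rot: [-2.221, -2.221, 0.0]
force: [-0.8, 0.4, -0.1]
width: 0.199
gripper_force: 10.5
```

```bash
python3 - <<'E'
from h import *
s=arm.observe(); P=s["position"]; print({k:np.round(s[k],4) for k in("clock","position","ee_rot","width","force","gripper_force")})
J=[.6092,-.1148]; piv=np.array([J[0]-.05,J[1]+.056])
d=P[:2]-piv; r=np.hypot(*d); q0=np.arctan2(d[1],d[0]); print("r",r,"q",q0)   # jig x=-Y, jig y=+X -> q=atan2(dY,dX)
# equal tool deltas in cm; tool x=+Y, tool y=+X
n=20; qs=np.linspace(q0,0,n+1); X=piv[0]+.105*np.cos(qs); Y=piv[1]+.105*np.sin(qs)
print(np.round(np.c_[np.diff(Y),np.diff(X)]*100,2).tolist())
E
```

```text
{'clock': np.float64(19.7), 'position': array([0.5345, 0.0427, 0.032 ]), 'ee_rot': array([-2.2213e+00, -2.2213e+00,  3.0000e-04]), 'width': np.float64(0.1989), 'force': array([-0.8423,  0.3687, -0.1094]), 'gripper_force': np.float64(10.5147)}
r 0.1044937642089461 q 1.8097505477007134
[[0.18, 0.93], [0.1, 0.94], [0.01, 0.95], [-0.07, 0.95], [-0.16, 0.94], [-0.24, 0.92], [-0.32, 0.89], [-0.4, 0.86], [-0.48, 0.82], [-0.55, 0.77], [-0.62, 0.72], [-0.68, 0.66], [-0.74, 0.6], [-0.79, 0.53], [-0.83, 0.45], [-0.87, 0.38], [-0.9, 0.3], [-0.93, 0.21], [-0.94, 0.13], [-0.95, 0.04]]
```

The opening reads 18 mm, less than the 22 mm knob, so I'll look before swinging.

```bash
python3 - <<'E'
from h import *
p=arm.get_image("scene"); s=arm.observe(); print(s["width"],s["gripper_force"])
u=proj(p,[.5345,.0427,.05]).astype(int); print(u)
a=p["frame"][u[1]-60:u[1]+60,u[0]-80:u[0]+80,::-1]
w=arm.get_image("wrist")["frame"][:,:,::-1]
o=np.vstack([cv2.resize(a,(400,300),interpolation=cv2.INTER_CUBIC),cv2.resize(w,(400,300))]); cv2.imwrite("pics/k.png",o)
E
```

```text
0.20698159619000742 10.51053335890174
[337 255]
```

View pics/k.png

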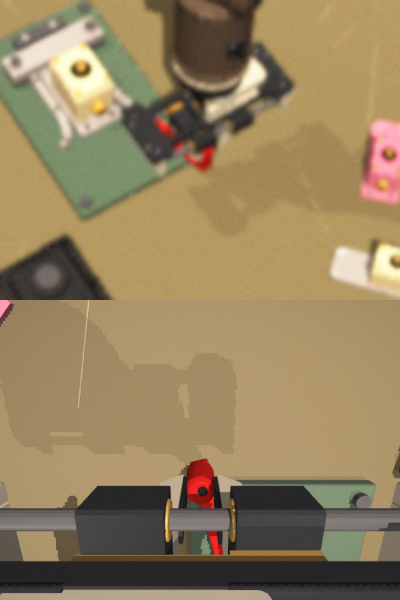

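```bash
python3 - <<'E'
from h import *
p=arm.get_image("wrist"); s=arm.observe(); print(s["position"].round(4))
h=cv2.cvtColor(p["frame"],cv2.COLOR_RGB2HSV)
r=((h[...,0]<8)|(h[...,0]>172))&(h[...,1]>150); v=h[...,2]
rows=np.argwhere(r); print(rows.min(0),rows.max(0))
print("pred top centre",proj(p,[.5345,.0427,.064]).round(1),"base",proj(p,[.5345,.0427,.022]).round(1))
g=p["frame"][270:340,280:370].min(2); d=np.argwhere((p["frame"].max(2)<50)[290:325,300:350])+[290,300]; print("dot",d.mean(0),len(d))
print("from picture",ray(p,[325/640,306/480],.064).round(4))
E
```

```text
[0.5344 0.0427 0.032 ]
[254 298] [407 356]
pred top centre [319.3 307.8] base [319.6 271.4]
dot [307.23497268 338.38797814] 366
from picture [0.5369 0.0435 0.064 ]
```

The picture puts the knob at (0.537, 0.0435), between the pads, so the pinch is sound. Now the swing.

carry_out(
  claw=[1, 1, 1, 1, 1, 1, 1, 1, 1, 1, 1],
  delta_pos=[
    [0.18, 0.93, 0],
    [0.1, 0.94, 0],
    [0.01, 0.95, 0],
    [-0.07, 0.95, 0],
    [-0.16, 0.94, 0],
    [-0.24, 0.92, 0],
    [-0.32, 0.89, 0],
    [-0.4, 0.86, 0],
    [-0.48, 0.82, 0],
    [-0.55, 0.77, 0],
    [0, 0, 0],
  ],
  angular=[
    [0, 0, 0],
    [0, 0, 0],
    [0, 0, 0],
    [0, 0, 0],
    [0, 0, 0],
    [0, 0, 0],
    [0, 0, 0],
    [0, 0, 0],
    [0, 0, 0],
    [0, 0, 0],
    [0, 0, 0],
  ],
)

```text
clock: 20.95
position: [0.628, 0.023, 0.0334]
ee_rot: [2.221, 2.218, 0.006]
force: [0.5, -0.6, 8.5]
width: 0.181
gripper_force: 12.6
```

```bash
cat > kn.py <<'E'
from h import *
s=arm.observe(); print({k:np.round(s[k],4) for k in("clock","position","width","force","ft_torque","gripper_force")})
J=[.6092,-.1148]
def lever(p,q):
    "union of knob and lever"
    c,sn=np.cos(q),np.sin(q); b=np.array([J[0]-.05,J[1]+.056])
for cam in("wrist","top","scene"):
    p=arm.get_image(cam); h=cv2.cvtColor(p["frame"],cv2.COLOR_RGB2HSV)
    r=((h[...,0]<6)|(h[...,0]>174))&(h[...,1]>185)
    n,l,st,c=cv2.connectedComponentsWithStats(r.astype(np.uint8))
    print(cam,[(st[i].tolist()) for i in range(1,n) if st[i,4]>12])
    for q in(0,.3,.6,.9,1.2): print("  q",q,[proj(p,[J[0]-.05+.105*np.cos(q),J[1]+.056+.105*np.sin(q),z]).round(0).tolist() for z in(.064,.022)])
    print("  net",[(round(d["conf"],2),ray(p,d["centre"],.05)[:2].round(3).tolist()) for d in arm.place_of("keeper_knob",p)])
E
python3 kn.py
```

```text
{'clock': np.float64(20.95), 'position': array([0.628 , 0.023 , 0.0334]), 'width': np.float64(0.1805), 'force': array([ 0.4902, -0.6194,  8.4667]), 'ft_torque': array([-0.0734, -0.2118, -0.1057]), 'gripper_force': np.float64(12.6355)}
wrist [[295, 255, 46, 75, 2335]]
  q 0 [[394.0, 457.0], [381.0, 399.0]]
  q 0.3 [[387.0, 404.0], [375.0, 353.0]]
  q 0.6 [[359.0, 352.0], [352.0, 308.0]]
  q 0.9 [[311.0, 305.0], [313.0, 270.0]]
  q 1.2 [[246.0, 272.0], [260.0, 242.0]]
  net [(0.58, [0.628, 0.021])]
top []
  q 0 [[350.0, 192.0], [350.0, 195.0]]
  q 0.3 [[337.0, 195.0], [337.0, 197.0]]
  q 0.6 [[325.0, 200.0], [326.0, 203.0]]
  q 0.9 [[316.0, 210.0], [316.0, 212.0]]
  q 1.2 [[309.0, 221.0], [310.0, 223.0]]
  net []
scene [[306, 263, 6, 9, 28]]
  q 0 [[283.0, 248.0], [284.0, 255.0]]
  q 0.3 [[290.0, 255.0], [290.0, 262.0]]
  q 0.6 [[299.0, 260.0], [299.0, 267.0]]
  q 0.9 [[309.0, 262.0], [309.0, 269.0]]
  q 1.2 [[320.0, 262.0], [319.0, 269.0]]
  net [(0.6, [0.63, 0.02]), (0.15, [0.782, 0.132])]
```

The knob is moving with the fingers at q ≈ 0.88. I'll continue with a lighter grip.

carry_out(
  claw=[1, 1, 1, 1, 1, 1, 1],
  delta_pos=[
    [-0.62, 0.7, -0.1],
    [-0.68, 0.66, 0],
    [-0.74, 0.6, 0],
    [-0.79, 0.53, 0],
    [-0.83, 0.45, 0],
    [-0.87, 0.38, 0],
    [0, 0, 0],
  ],
  angular=[
    [0, 0, 0],
    [0, 0, 0],
    [0, 0, 0],
    [0, 0, 0],
    [0, 0, 0],
    [0, 0, 0],
    [0, 0, 0],
  ],
  force=8,
)

```text
clock: 21.95
position: [0.6598, -0.0243, 0.0338]
ee_rot: [2.223, 2.217, 0.001]
force: [-1.4, -1.2, 8.7]
width: 0.181
gripper_force: 9.0
```

```bash
python3 kn.py | grep -v "  q"
```

```text
{'clock': np.float64(21.95), 'position': array([ 0.6598, -0.0243,  0.0338]), 'width': np.float64(0.1813), 'force': array([-1.3619, -1.2057,  8.6775]), 'ft_torque': array([-0.2539,  0.17  , -0.0571]), 'gripper_force': np.float64(9.0048)}
wrist [[195, 258, 146, 73, 3464]]
  net [(0.97, [0.661, -0.029]), (0.53, [0.576, -0.041])]
top []
  net []
scene [[290, 243, 23, 22, 100]]
  net [(0.61, [0.654, -0.038])]
```

carry_out(
  claw=[1, 1, 1, 1, 1, 1],
  delta_pos=[
    [-0.9, 0.24, 0],
    [-0.93, 0.16, 0],
    [-0.9, 0.08, 0],
    [-0.7, 0.02, 0],
    [0, 0, 0],
    [0, 0, 0],
  ],
  angular=[
    [0, 0, 0],
    [0, 0, 0],
    [0, 0, 0],
    [0, 0, 0],
    [0, 0, 0],
    [0, 0, 0],
  ],
)

```text
clock: 22.85
position: [0.6645, -0.0578, 0.0339]
ee_rot: [2.221, 2.218, 0.002]
force: [0.6, -0.2, 6.7]
width: 0.185
gripper_force: 8.7
```

Knob at y = -0.0578, so q ≈ 0.01. I'll press a little further against the stop, then release and rise.

carry_out(
  claw=[1, 1, 1, 1, 1],
  delta_pos=[
    [-0.1, 0, 0],
    [-0.1, 0, 0],
    [-0.1, 0, 0],
    [0, 0, 0],
    [0, 0, 0],
  ],
  angular=[
    [0, 0, 0],
    [0, 0, 0],
    [0, 0, 0],
    [0, 0, 0],
    [0, 0, 0],
  ],
)

```text
clock: 23.35
position: [0.6646, -0.0583, 0.0339]
ee_rot: [2.221, 2.221, 0.005]
force: [-0.1, 3.7, 6.4]
width: 0.181
gripper_force: 8.5
```

carry_out(
  claw=[4, 4, 4, 4, 4, 4, 4, 4, 4, 4, 4, 4, 4, 4, 4],
  delta_pos=[
    [0, 0, 0],
    [0, 0, 0],
    [0, 0, 0],
    [0, 0, 0],
    [0, 0, -1],
    [0, 0, -2],
    [0, 0, -2.5],
    [0, 0, -2.5],
    [0, 0, -2.5],
    [0, 0, -2.5],
    [0, 0, -2.5],
    [0, 0, -2.5],
    [-1, 0, -1],
    [0, 0, 0],
    [0, 0, 0],
  ],
  angular=[
    [0, 0, 0],
    [0, 0, 0],
    [0, 0, 0],
    [0, 0, 0],
    [0, 0, 0],
    [0, 0, 0],
    [0, 0, 0],
    [0, 0, 0],
    [0, 0, 0],
    [0, 0, 0],
    [0, 0, 0],
    [0, 0, 0],
    [0, 0, 0],
    [0, 0, 0],
    [0, 0, 0],
  ],
)

```text
clock: 24.85
position: [0.662, -0.0703, 0.2221]
ee_rot: [-2.223, -2.22, 0.002]
force: [-0.6, 0.8, -0.4]
width: 0.436
gripper_force: 0.0
```

```bash
python3 - <<'E'
from h import *
s=arm.observe(); print({k:np.round(s[k],4) for k in("clock","position","width","force")})
p=arm.get_image("wrist"); J=[.6092,-.1148]
f=p["frame"][:,:,::-1].copy()
print([(x,proj(p,[J[0]+y,J[1]-x,z]).round().tolist()) for x,y,z in[(-.056,.055,.064),(-.056,-.05,.03),(-.045,.03,.018),(-.045,-.03,.018)]])
cv2.imwrite("pics/end.png",f)
E
```

```text
{'clock': np.float64(24.85), 'position': array([ 0.662 , -0.0703,  0.2221]), 'width': np.float64(0.4363), 'force': array([-0.6173,  0.7896, -0.4247])}
[(-0.056, [323.0, 196.0]), (-0.056, [213.0, 190.0]), (-0.045, [297.0, 198.0]), (-0.045, [237.0, 198.0])]
```

View pics/end.png

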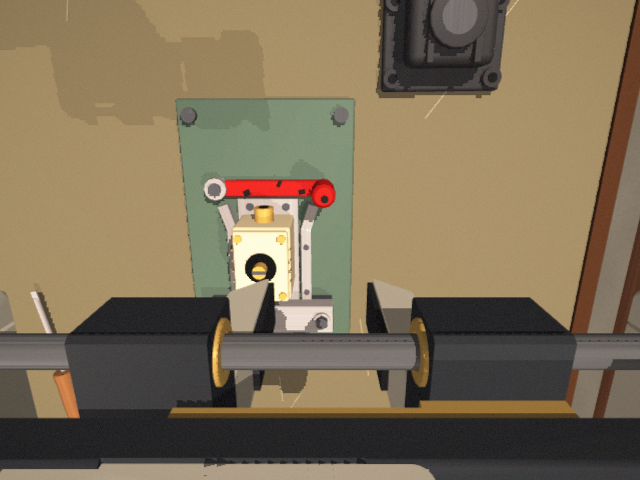

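The lever lies straight across, from its pivot at (214,189) to the knob at (323,195). Both match the closed-position predictions. The module's foot is right behind it at row 198, and the gripper is clear. Handing in.

```bash
python3 -c "
from cell import arm
print(arm.sign_off())"
```

```text
the job is handed in; nothing more can be done
None
```

The module is home against the back stop under the bar, the keeper lever is closed behind its foot, and the gripper is clear; I handed the job in at about 25 s, and the sign-off returned no verdict.

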